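# Start a timing run on the watch tester's key box

### The job

Start a timing run for the watch movement that rests on the round pickup: on the white tester box, first tip the black rocker switch on by pressing its raised far half (the half with the white mark) down, then push the yellow key fully in, and then push the green key fully in. Use the closed fingertips, in that order, and do not push the red key or disturb the movement and the things lying about; nothing needs to be gripped or lifted.

Things in the scene. Friction and masses are not known exactly. Their poses are not given: they have to be found in the camera images.
- tester: White control box, fixed, on a low stand screwed to the bench. Its flat deck, 91 mm above the bench, spans x = -45 to 95, y = -135 to 135 mm and carries four controls in a row at x = 10, y = -96, -32, 32, 96 mm; which sits where varies. Behind them, x = 48 to 92 mm, a display hood rises 21 mm above the deck. Origin: on the bench; x points away from the robot at yaw 0, y along the row.
- rocker_pivot (a point): Middle of the black rocker switch (46 mm long in x, 26 mm wide in y, axes as the tester's), on its tipping axis, 96 mm above the bench. Off: the near (-x) half lies level at this height and the far (+x) half, with a white bar 16 mm out, slopes up to 8 mm higher at its end. On: the far half lies level and the near half is raised.
- rocker (a joint): Tip of the rocker about its y axis, rad: 0 = off (stop), 0.36 = on (stop). Press straight down about 15 mm out on the far half to turn it on; about 2 N moves it, and it stays where it is left.
- yellow_top (a point): Centre of the top face of the yellow round key, 27 mm diameter; about 104 mm above the bench when out; z up. It pushes straight down 6 mm to a stop against about 2.5 N and stays where it is pushed to (it does not spring back). Fully in, its top is 5 mm above its bezel and 7 mm above the deck.
- yellow_key (a joint): How far the yellow key is pushed in, m: 0 = out, 0.006 = fully in.
- green_top (a point): Centre of the top face of the green round key; the same make as the yellow one.
- green_key (a joint): How far the green key is pushed in, m: 0 = out, 0.006 = fully in.
- red_top (a point): Centre of the top face of the red round key, the same make; it must be left out.
- red_key (a joint): How far the red key is pushed in, m: 0 = out, 0.006 = fully in.
- pickup: Round aluminium pickup stand fixed to the bench behind the tester, 80 mm diameter, 24 mm high with a black rubber top. Origin: centre of its underside.
- movement_mid (a point): Centre of the red movement holder with the watch movement, 37 x 61 x 8 mm, lying loose on the pickup; not to be disturbed.
- case_opener: Case opener with black handle, 22 x 98 x 21 mm, lying loose on the bench, a bystander. Origin: centre of its underside.
- loupe: Black loupe, 37 mm diameter, 31 mm high, loose, a bystander. Origin: centre of its underside.
- jar_red: White jar with red lid, 50 mm diameter, 59 mm high, loose, a bystander. Origin: centre of its underside.
- tweezers_red: Red tweezers, 12 x 125 x 10 mm, lying loose, a bystander. Origin: centre of the underside.
- tin: Round grey tin, 48 mm diameter, 22 mm high, loose, a bystander. Origin: centre of its underside.
- dome_b: Glass dust cover with a knob, 80 mm diameter, 56 mm high, loose, a bystander. Origin: centre of its underside.

How it is judged:
By the outcome, as a careful person would: the job done as asked, in the order asked, and still so for the second after the job is handed in, with the robot touching nothing.
It also fails if it takes over 42 s, if anything falls off the work surface, if the arm or the gripper's body presses on something with over 40 N, if the wrist force passes 120 N, or if a joint passes its speed limit or range.

### The arm

A 6-joint arm with a two-finger parallel gripper is mounted at the origin on a cart in front of the work surface, level with it; the furniture and walls round the work are solid. World frame = base frame: x ahead of the robot, y to its left, z up, the work surface at z = 0. Lengths are in m, angles in rad, forces in N, time in s.
With the tool pointing down it reaches from about 0.375 to 0.975 m from the base axis. Payload 3.8 kg.
Tool frame: the origin (TCP) lies midway between the tips of the shut fingers; the grasp point (between the pads) lies 19 mm behind it; z points along the fingers, y is the line along which they close (so a half turn about z gives the same grasp; the last joint's range is limited). The gripper opens to 88 mm and grips with 3 to 60 N. Pads are 18 mm wide; open, the fingers measure 123 mm over their backs; the gripper's body (75 mm by 187 mm) begins 45 mm behind the grasp point.
Start: joints at [-1.27, 0.264, 1.604, -0, 1.274, -0.037], TCP at [0.224, -0.637, 0.239] pointing down, gripper open.
Joint ranges: [-2.63, 2.63], [-0.94, 2.18], [0.31, 2.57], [-1.31, 4.45], [0, 2.66], [-2.55, 2.55]. Speed limits (rad/s): [2.57, 2.57, 3.14, 3.14, 3.14, 3.14].

### API

Orientations are given as a rotation vector (axis times angle).
In Python, from cell import manip, inverse_kinematics, cams, order gives the robot as it stands. Calls block until the motion is done:
- manip.move_pose(position, orientation): joint-space move of the TCP to a pose.
- manip.move_linear(position, rate=0.15, rot=None): straight line of the TCP; rot=None keeps the orientation; rate is the mean speed in m/s.
- manip.set_joints(angles): joint-space move.
- manip.set_gripper(opening, force=None): finger opening in m; force is the grip in N (None keeps the last); returns when the fingers have stopped.
- manip.dwell(seconds).
- inverse_kinematics(position, orientation): joint angles nearest the present ones, or None.
- manip.state(): the state.
- cams.capture(name): name is "scene" or "side" or "wrist"; returns a dict with "image" (420x560x3 uint8, blue, green, red), "z_map" (420x560 float32, m along the optical axis (not along the pixel's ray), 0 where there is no reading), "intrinsics" (3x3 intrinsics, pixels), "k1" (the pictures are not rectified: a ray, as slopes to the right and down, at radius r is drawn at 1 + k1 r^2 times it, then the intrinsics apply), "position" and "orientation" of the camera in the world; the wrist camera has in their place "T_tool_cam" (4x4, takes a point from camera to tool coordinates, whose origin is the TCP and whose axes are the flange's). Camera axes: x right, y down, z forward; pixel columns grow to the right and rows downward; lengths in m; the calibration is good to about 2 mm. A picture is of the moment at which its call begins: read the wrist's pose just before it.
A pose or a line that the arm cannot do raises manip.IKError and nothing moves.
- order.close_job(): hands the job in, once; it reports no verdict.
The state is a dict: "clock": time; "joint_pos": joint angles; "joint_velocities": joint speeds; "tau": joint torques, N m; "tool_pos": TCP position; "tcp_rot": TCP orientation; "contact_force": force on the tool from outside, world axes, zero at the start; "moment": the same for the moment, N m; "gripper_width": finger opening in m.
Only numpy, scipy, OpenCV 4.12 (cv2) and the standard library are available. Lean on these libraries where they do the work, as an engineer would, in place of code of your own. Each camera call takes 0.05 s, during which the arm holds its last target. There are 200 camera calls.

## Working session

There is one attempt and no reset: what is moved stays moved. The work goes in short steps, each a Python script; the robot and the scene stay as the last script left them, time stands still between calls to the robot, and variables do not carry over. Pictures are saved under pics/ and viewed, on a budget of 10 in all, crops included, one or two more only if the job needs it, and the job is handed in when it is done.

```bash
mkdir -p pics; cat > h.py <<'E'
import numpy as np, cv2
from scipy.spatial.transform import Rotation as R
from cell import manip, inverse_kinematics, cams, order
def cap(name):
    s=manip.state(); c=cams.capture(name)
    if 'T_tool_cam' in c:
        T=np.eye(4);T[:3,:3]=R.from_rotvec(s['tcp_rot']).as_matrix();T[:3,3]=s['tool_pos'];T=T@c['T_tool_cam']
    else:
        T=np.eye(4);o=np.array(c['orientation'],float)
        T[:3,:3]=o if o.shape==(3,3) else R.from_rotvec(o).as_matrix();T[:3,3]=c['position']
    c['T']=T; return c
def ray(c,u,v):
    K=c['intrinsics'];k=c['k1']
    d=np.array([(u-K[0,2])/K[0,0],(v-K[1,2])/K[1,1]]);x=d.copy()
    for _ in range(20): x=d/(1+k*(x@x))
    return np.array([x[0],x[1],1.])
def at_depth(c,u,v):
    v0,u0=int(round(v)),int(round(u)); z=c['z_map'][v0-1:v0+2,u0-1:u0+2]; z=np.median(z[z>0]) if (z>0).any() else np.nan
    return (c['T']@np.append(ray(c,u,v)*z,1))[:3]
def at_z(c,u,v,h):
    d=c['T'][:3,:3]@ray(c,u,v);o=c['T'][:3,3]; return o+d*(h-o[2])/d[2]
E
python3 - <<'E'
from h import *
import pickle
a=cap('scene');b=cap('side');pickle.dump((a,b),open('c0.pkl','wb'))
cv2.imwrite('pics/scene.png',cv2.resize(a['image'],None,fx=1.4,fy=1.4)); cv2.imwrite('pics/side.png',cv2.resize(b['image'],None,fx=1.4,fy=1.4))
print(a['T'],b['T'],manip.state())
E
```

```text
[[-0.83825599 -0.30048202  0.45501368  0.03649436]
 [-0.54484487  0.42835473 -0.7208719   0.86265765]
 [ 0.02170179 -0.85218706 -0.522787    0.74196242]
 [ 0.          0.          0.          1.        ]] [[ 0.98694373 -0.05663279  0.15078063  0.44144519]
 [-0.16088451 -0.39099199  0.90622372 -0.92129796]
 [ 0.00763204 -0.91865009 -0.39499843  0.5118438 ]
 [ 0.          0.          0.          1.        ]] {'clock': 0.1, 'joint_pos': array([-1.26985811e+00,  2.64633686e-01,  1.60522043e+00, -2.69538007e-05,
        1.27369082e+00, -3.69219257e-02]), 'joint_velocities': array([ 0.00042859, -0.00131254, -0.00232281,  0.00101412,  0.00146255,
        0.00034546]), 'tau': array([ 5.94671583e-04, -5.03617215e+01, -3.58071685e+01,  7.30503048e-02,
        2.33167363e-02, -6.25280904e-05]), 'tool_pos': array([ 0.22353017, -0.63624426,  0.23755142]), 'tcp_rot': array([-3.09496623e+00, -5.27876327e-01,  4.43494823e-04]), 'contact_force': array([-0.23474625, -0.32606834,  0.69437009]), 'moment': array([ 0.03792885, -0.01517021,  0.01169204]), 'gripper_width': 0.08811965595393688}
```

View pics/scene.png

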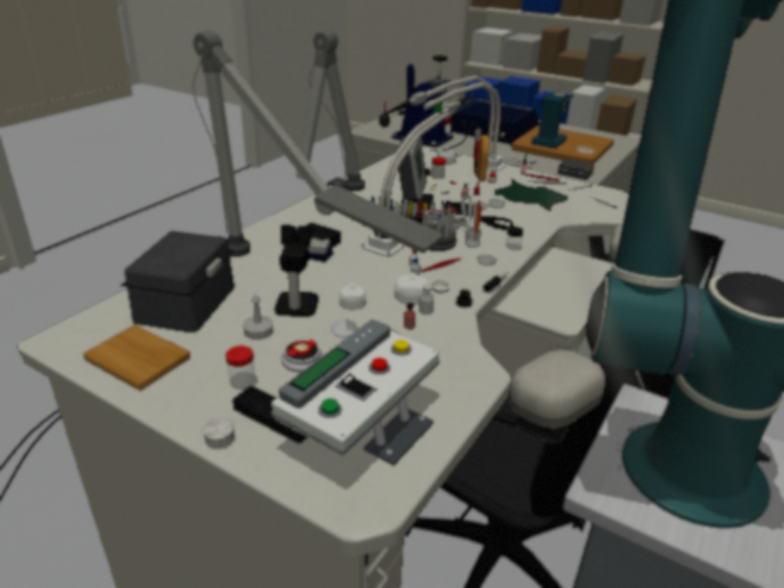

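View pics/side.png

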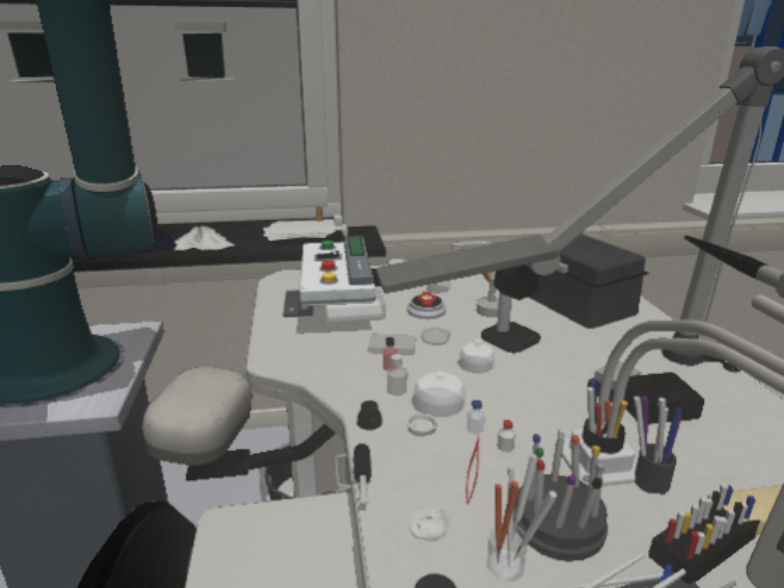

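The scene view (1.4x scale) shows green at (330,407), the rocker at (356,387), red at (380,365) and yellow at (401,346). The side view shows green at (327,244), red at (328,265), yellow at (329,277), and a lamp arm running behind the box at about (380–550, 260).

```bash
python3 - <<'E'
from h import *
import pickle
a,b=pickle.load(open('c0.pkl','rb'));np.set_printoptions(precision=4,suppress=True)
S={'green':(330,407),'rock':(356,387),'red':(380,365),'yellow':(401,346)}
for n,(u,v) in S.items(): print(n,at_depth(a,u/1.4,v/1.4),at_z(a,u/1.4,v/1.4,.104))
D={'green':(327,244),'rock':(328,255),'red':(328,265),'yellow':(329,277),'lamp end':(390,278),'lampmid':(450,262),'lampR':(540,245)}
for n,(u,v) in D.items(): print('side',n,at_depth(b,u/1.4,v/1.4),at_z(b,u/1.4,v/1.4,.104))
for n,(u,v) in {'lamp1':(340,200),'lamp2':(430,238),'lampelbow':(300,180)}.items(): print(n,at_depth(a,u/1.4,v/1.4))
E
```

```text
green [0.4798 0.2953 0.1054] [0.4808 0.2941 0.104 ]
rock [0.4811 0.2264 0.0956] [0.4754 0.2347 0.104 ]
red [0.4746 0.168  0.1045] [0.475  0.1675 0.104 ]
yellow [0.475  0.1022 0.1028] [0.4742 0.1036 0.104 ]
side green [0.4886 0.2736 0.1006] [0.4882 0.2637 0.104 ]
side rock [0.4877 0.2215 0.0939] [0.4866 0.1939 0.104 ]
side red [0.4839 0.1467 0.1001] [0.4835 0.1367 0.104 ]
side yellow [0.4822 0.0807 0.1013] [0.4819 0.074  0.104 ]
side lamp end [ 0.5627 -0.1481  0.1882] [0.5943 0.0529 0.104 ]
side lampmid [ 0.6569 -0.1351  0.2035] [0.7265 0.1188 0.104 ]
side lampR [ 0.7958 -0.1415  0.2263] [0.9476 0.1926 0.104 ]
lamp1 [ 0.7621 -0.1177  0.221 ]
lamp2 [ 0.556  -0.1315  0.1883]
lampelbow [nan nan nan]
```

```bash
python3 - <<'E'
from h import *
import pickle
np.set_printoptions(precision=4,suppress=True)
manip.set_gripper(0.0,20)
p=manip.state()['tool_pos']
for rv in ([np.pi,0,0],[0,np.pi,0]):
    print(rv,inverse_kinematics([.46,.2,.34],rv))
rv=min(([np.pi,0,0],[0,np.pi,0]),key=lambda r:9 if inverse_kinematics([.46,.2,.34],r) is None else abs(inverse_kinematics([.46,.2,.34],r)[5]))
manip.move_linear([.2,-.5,.42],rate=.25)
q=manip.state()['joint_pos'].copy(); q[0]=0.3; print(q)
manip.set_joints(q); print(manip.state()['tool_pos'])
manip.move_pose([.45,.2,.34],rv)
c=cap('wrist'); pickle.dump(c,open('c1.pkl','wb')); cv2.imwrite('pics/w1.png',cv2.resize(c['image'],None,fx=1.4,fy=1.4))
s=manip.state();print(rv,s['clock'],s['tool_pos'],s['joint_pos'],s['contact_force'],c['T'])
E
```

```text
[3.141592653589793, 0, 0] [ 0.3605 -0.1165  1.8267 -0.      1.4314  1.9313]
[0, 3.141592653589793, 0] [ 0.3605 -0.1165  1.8267 -0.      1.4314 -1.2103]
[ 0.3    -0.0539  1.63   -0.0001  1.5676 -0.0036]
[0.5068 0.182  0.4183]
[0, 3.141592653589793, 0] 6.2667 [0.4505 0.1998 0.3405] [ 0.367  -0.1349  1.8421 -0.0001  1.4335 -1.2023] [ 0.4743 -0.4669  0.4479] [[ 0.0014  0.9485  0.3168  0.3669]
 [ 1.     -0.0016  0.0001  0.1999]
 [ 0.0006  0.3168 -0.9485  0.4865]
 [ 0.      0.      0.      1.    ]]
```

View pics/w1.png

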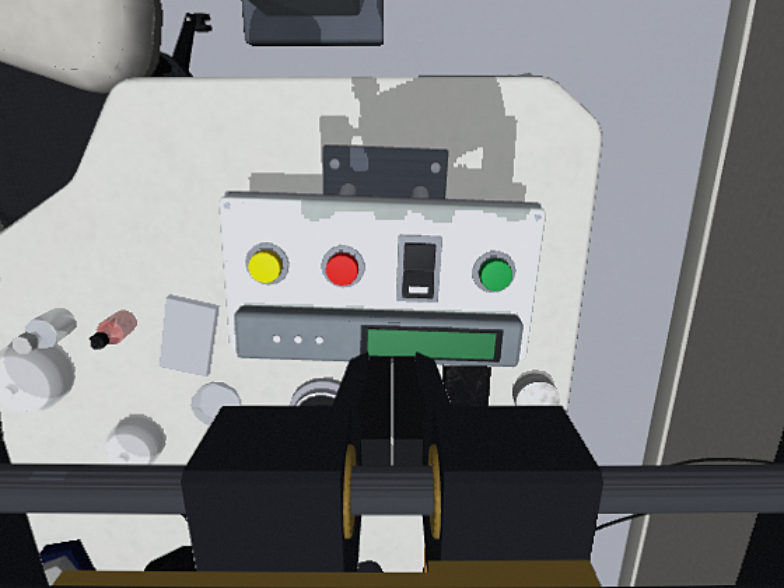

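In the wrist view (1.4x scale), yellow is at (264,267), red at (342,269), the rocker tip axis at about (418,270) with its white bar at (418,290), and green at (496,274). The rocker is off.

```bash
cat >> h.py <<'E'
def blobs(c):
    hsv=cv2.cvtColor(c['image'],cv2.COLOR_BGR2HSV);out={}
    for n,lo,hi in (('yellow',22,35),('red',0,8),('green',55,85)):
        m=cv2.inRange(hsv,(lo,130,90),(hi,255,255)); _,_,st,ce=cv2.connectedComponentsWithStats(m)
        out[n]=[(int(st[i,4]),tuple(np.round(ce[i],1)),at_depth(c,*ce[i]),at_z(c,*ce[i],.104)) for i in range(1,len(st)) if st[i,4]>150]
    return out
E
python3 - <<'E'
from h import *
import pickle
np.set_printoptions(precision=4,suppress=True)
c=pickle.load(open('c1.pkl','rb'))
def show(c):
    for n,l in blobs(c).items():
        for x in l: print(n,*x)
show(c)
for n,p in {'bar':(418,290),'pivot':(418,270),'recNW':(403,236),'recNE':(436,236),'deckNL':(222,200),'deckNR':(543,212),'hoodL':(236,308),'hoodR':(522,318)}.items(): print(n,at_depth(c,p[0]/1.4,p[1]/1.4))
manip.move_pose([.43,.23,.25],[0,np.pi,0])
c=cap('wrist');pickle.dump(c,open('c2.pkl','wb'));show(c)
i=c['image'];cv2.imwrite('pics/w2.png',cv2.resize(i,None,fx=1.4,fy=1.4));print(manip.state()['clock'])
E
```

```text
yellow 416 (np.float64(188.6), np.float64(190.2)) [0.4781 0.0954 0.1041] [0.4781 0.0954 0.104 ]
red 383 (np.float64(243.8), np.float64(192.5)) [0.481  0.1587 0.1037] [0.481  0.1587 0.104 ]
green 379 (np.float64(354.3), np.float64(196.6)) [0.4862 0.2863 0.1039] [0.4861 0.2863 0.104 ]
green 1386 (np.float64(312.4), np.float64(246.0)) [0.5451 0.2388 0.1117] [0.5488 0.2396 0.104 ]
bar [0.4995 0.2222 0.1021]
pivot [0.4837 0.2222 0.0964]
recNW [0.4554 0.2095 0.0929]
recNE [0.4556 0.2369 0.0923]
deckNL [0.4258 0.062  0.0904]
deckNR [0.4362 0.3246 0.0896]
hoodL [0.5193 0.0644 0.0921]
hoodR [0.5295 0.3148 0.0911]
yellow 666 (np.float64(134.3), np.float64(237.2)) [0.4767 0.0963 0.1043] [0.4768 0.0961 0.104 ]
red 565 (np.float64(202.6), np.float64(241.4)) [0.4809 0.1589 0.1038] [0.4809 0.1589 0.104 ]
red 386 (np.float64(278.9), np.float64(400.8)) [0.7235 0.2293 0.0592] [0.6734 0.2294 0.104 ]
green 554 (np.float64(340.2), np.float64(246.5)) [0.4861 0.2863 0.1037] [0.486  0.2863 0.104 ]
6.7917
```

View pics/w2.png

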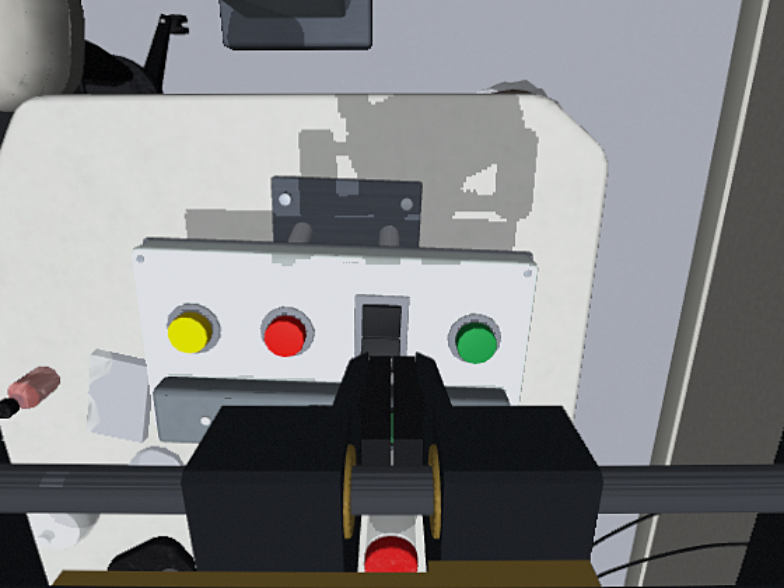

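Both wrist views agree, and the row yaw is about -2.6°. I'll press the rocker first, watching the force, then check it.

```bash
cat >> h.py <<'E'
G=np.array([.4861,.2863]);Y=np.array([.4775,.0957]);d=(G-Y)/np.linalg.norm(G-Y);ex=np.array([d[1],-d[0]])
RV=(R.from_euler('z',np.arctan2(-d[0],d[1]))*R.from_rotvec([0,np.pi,0])).as_rotvec()
P={'rocker':Y+(G-Y)*2/3+.015*ex,'yellow':Y,'green':G}
def press(n,top,zmin,fstop=10):
    x,y=P[n]; manip.move_pose([x,y,.135],RV); manip.move_linear([x,y,top+.006],rate=.08); manip.dwell(.15)
    f0=manip.state()['contact_force'][2]; z=top+.004; log=[]
    while z>=zmin-1e-6:
        manip.move_linear([x,y,z],rate=.02); s=manip.state(); f=s['contact_force'][2]-f0
        log.append((round(z,4),round(s['tool_pos'][2],4),round(f,1)))
        if f>fstop: break
        z-=.001
    manip.dwell(.15); s=manip.state(); print(n,log,'end',s['tool_pos'],s['contact_force'][2]-f0)
    manip.move_linear([x,y,.135],rate=.1); print('clock',manip.state()['clock'])
E
python3 - <<'E'
from h import *
import pickle
np.set_printoptions(precision=4,suppress=True)
print(P,RV)
press('rocker',.104,.0935)
manip.move_pose([.43,.19,.30],RV)
c=cap('wrist');pickle.dump(c,open('c3.pkl','wb'))
cv2.imwrite('pics/w3.png',cv2.resize(c['image'][120:330,80:440],None,fx=2.2,fy=2.2,interpolation=cv2.INTER_CUBIC));print(manip.state()['clock'])
E
```

```text
{'rocker': array([0.4982, 0.2221]), 'yellow': array([0.4775, 0.0957]), 'green': array([0.4861, 0.2863])} [ 0.0708  3.1408 -0.    ]
rocker [(0.108, np.float64(0.108), np.float64(0.3)), (0.107, np.float64(0.1069), np.float64(0.3)), (0.106, np.float64(0.1059), np.float64(0.1)), (0.105, np.float64(0.1049), np.float64(0.2)), (0.104, np.float64(0.104), np.float64(-0.0)), (0.103, np.float64(0.1031), np.float64(-0.1)), (0.102, np.float64(0.1022), np.float64(0.2)), (0.101, np.float64(0.101), np.float64(0.9)), (0.1, np.float64(0.0999), np.float64(0.2)), (0.099, np.float64(0.0988), np.float64(0.1)), (0.098, np.float64(0.0978), np.float64(1.1)), (0.097, np.float64(0.0968), np.float64(0.3)), (0.096, np.float64(0.0964), np.float64(5.4)), (0.095, np.float64(0.0963), np.float64(10.7))] end [0.4981 0.2221 0.0963] 11.059802919398596
clock 12.2083
13.0167
```

View pics/w3.png

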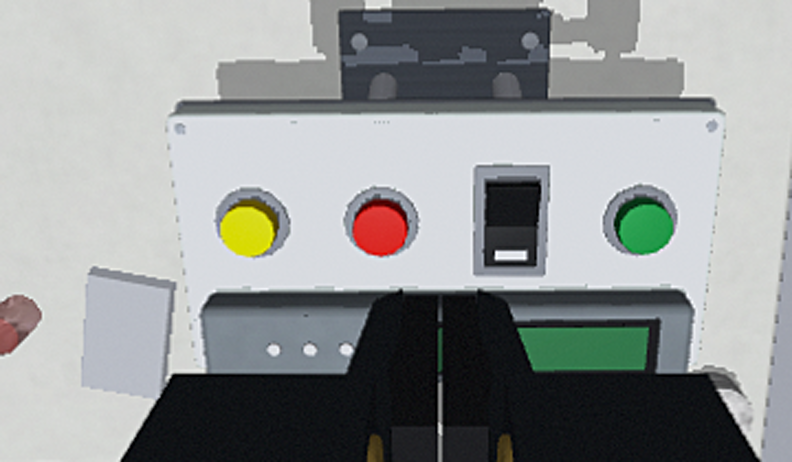

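The crop shows the white bar at (511,255) and the near half at (511,195). The rocker stopped hard at z = 0.0963. I'll check the heights from depth, then press yellow and green.

```bash
python3 - <<'E'
from h import *
import pickle
np.set_printoptions(precision=4,suppress=True)
c=pickle.load(open('c3.pkl','rb'))
h=[at_depth(c,u/2.2+80,v/2.2+120) for u,v in ((511,255),(511,238),(511,188))]
print(h)
if abs(h[0][2]-.096)<.003 and h[2][2]>.100:
    press('yellow',.104,.0955,12); 
E
```

```text
[array([0.5005, 0.2224, 0.0963]), array([0.4915, 0.2226, 0.0962]), array([0.463 , 0.2224, 0.1033])]
yellow [(0.108, np.float64(0.108), np.float64(1.1)), (0.107, np.float64(0.1069), np.float64(-0.1)), (0.106, np.float64(0.1059), np.float64(0.6)), (0.105, np.float64(0.1049), np.float64(2.4)), (0.104, np.float64(0.104), np.float64(1.2)), (0.103, np.float64(0.1031), np.float64(2.3)), (0.102, np.float64(0.102), np.float64(2.6)), (0.101, np.float64(0.101), np.float64(1.5)), (0.1, np.float64(0.0999), np.float64(1.4)), (0.099, np.float64(0.0989), np.float64(1.8)), (0.098, np.float64(0.0984), np.float64(5.9)), (0.097, np.float64(0.0983), np.float64(13.9))] end [0.4776 0.0957 0.0983] 11.602353060564342
clock 18.1083
```

```bash
python3 - <<'E'
from h import *
np.set_printoptions(precision=4,suppress=True)
manip.move_linear([.46,.19,.17],rate=.2)
press('green',.104,.0955,12)
manip.move_pose([.43,.19,.30],RV)
c=cap('wrist')
cv2.imwrite('pics/w4.png',cv2.resize(c['image'][120:330,80:440],None,fx=2.2,fy=2.2,interpolation=cv2.INTER_CUBIC))
for n,l in blobs(c).items():
    for x in l: print(n,x[1],x[2])
for u,v in ((511,255),(511,188)): print(at_depth(c,u/2.2+80,v/2.2+120))
s=manip.state();print(s['clock'],s['contact_force'])
E
```

```text
green [(0.108, np.float64(0.1081), np.float64(-0.3)), (0.107, np.float64(0.1069), np.float64(0.0)), (0.106, np.float64(0.1059), np.float64(-0.1)), (0.105, np.float64(0.1049), np.float64(-0.4)), (0.104, np.float64(0.1041), np.float64(-0.4)), (0.103, np.float64(0.1031), np.float64(1.7)), (0.102, np.float64(0.1021), np.float64(0.9)), (0.101, np.float64(0.101), np.float64(0.2)), (0.1, np.float64(0.0999), np.float64(0.6)), (0.099, np.float64(0.0989), np.float64(1.2)), (0.098, np.float64(0.0984), np.float64(4.7)), (0.097, np.float64(0.0984), np.float64(9.5)), (0.096, np.float64(0.0983), np.float64(15.7))] end [0.4863 0.2864 0.0983] 16.085661211372965
clock 23.8167
yellow (np.float64(193.3), np.float64(222.5)) [0.4786 0.095  0.0976]
red (np.float64(252.1), np.float64(224.2)) [0.4808 0.1587 0.1041]
green (np.float64(371.6), np.float64(221.6)) [0.4859 0.2862 0.0983]
green (np.float64(345.8), np.float64(277.7)) [0.5446 0.257  0.1125]
[0.5004 0.2226 0.0966]
[0.4629 0.2225 0.1038]
24.6833 [-0.0991 -0.4847  0.1831]
```

View pics/w4.png

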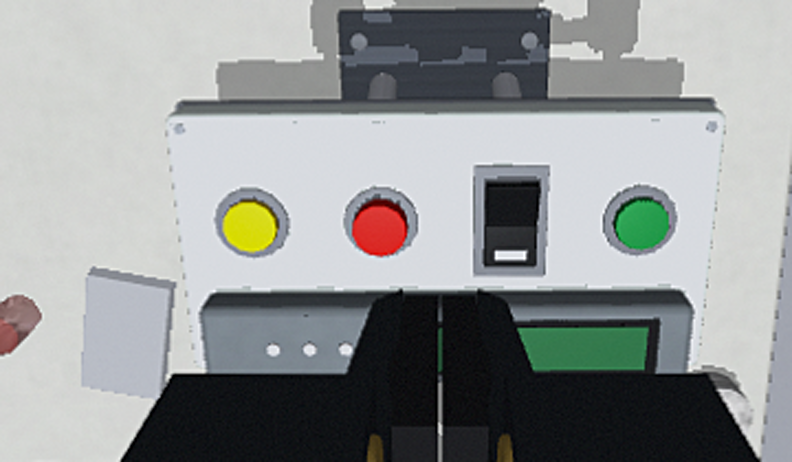

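Yellow at (250,226) and green at (642,223) are both in, with tops at about 0.098. Red at (380,228) is still out at 0.104, and the rocker at (511,225) is on. The arm is clear, so I'm handing in.

```bash
python3 -c "
from h import *
order.close_job(); print(manip.state()['clock'])"
```

```text
the job is handed in; nothing more can be done
the job is handed in; nothing more can be done
```

The timing run is started and the job is handed in. I tipped the rocker on, then pushed yellow fully in, then green fully in, all with closed fingertips. The last clock reading, just before hand-in, was 24.7 s of the 42 s allowed; the clock read after hand-in returned nothing.

- **Rocker:** it met its stop at z = 96.3 mm with about 11 N. In the final view the far half is level at 96.6 mm and the near half is raised to 103.8 mm, so it is on.
- **Yellow and green keys:** both met their stops at z = 98.3 mm, with presses of about 14 N and 16 N. In the final view their tops are at 97.6 mm and 98.3 mm, against an expected 98 mm.
- **Red key:** it is still out, at 104.1 mm.
- **Movement and bystanders:** I took no close-up of these at the end. The force readings I took while pressing and when finished showed no unexpected contact, and the arm was clear of everything at hand-in.
- **Disagreement:** my hand-read side-camera positions were about 2 cm off in y. I set them aside because the two wrist views agreed to about 1.5 mm.

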